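# Re-aim a clamped hose outlet

### The arm

A 6-joint arm with a two-finger parallel gripper is mounted at the origin on a cart in front of the work surface, level with it; the furniture and walls round the work are solid. World frame = base frame: x ahead of the robot, y to its left, z up, the work surface at z = 0. Lengths are in mm, angles in rad, forces in N, time in s.
With the tool pointing down it reaches from about 350 to 875 mm from the base axis. Payload 4.2 kg.
Tool frame: the origin (TCP) lies midway between the tips of the shut fingers; the grasp point (between the pads) lies 19 mm behind it; z points along the fingers, y is the line along which they close (so a half turn about z gives the same grasp; the last joint's range is limited). The gripper opens to 85 mm and grips with 20 to 120 N. Pads are 22 mm wide; open, the fingers measure 114 mm over their backs; the gripper's body (76 mm by 85 mm) begins 54 mm behind the grasp point. The pads swing forward as they close: fully open they stand 13 mm farther back than shut.
Start: joints at [1.524, 0.385, 0.008, 0, -1.194, -0.259], TCP at [188.128, 595.993, 231.312] pointing down, gripper open.
Joint ranges: [-3.14, 3.14], [-1.21, 2.06], [-1.07, 1.41], [-3.16, 2.05], [-2.99, -0.16], [-3.1, 3.1]. Speed limits (rad/s): [2.79, 2.79, 3.14, 3.14, 3.14, 3.14].

### API

Orientations are given as a unit quaternion [x, y, z, w].
In Python, from bench import arm gives the robot as it stands. The module is installed in compiled form; this text tells all that it offers.
- The arm moves only by the shell command python3 -m handwheel 'ROWS' [OPENING]. ROWS is JSON, a list of rows, each an object of numbers: "x", "y", "z": the shift along the world's x, y, z each as a share of 20 cm, from -1 to 1; "ax", "ay", "az": the turn, a rotation vector about the world's x, y, z each as a share of 90 degrees, from -1 to 1. In form: [{"x": .., "y": .., "z": .., "ax": .., "ay": .., "az": ..}, ...]. A call has exactly 8 rows; each row shifts and turns the commanded pose from where the row before left it; what a row does not reach is not made up. A row lasts 1/10 s, in which the tool goes at most 50 mm and 8.59 degrees, less where a joint would pass 70% of its speed; a pose out of reach is approached as far as the arm can. A call with a number of a shift or a turn outside -1 to 1 is refused whole. A call with a gripper value outside its range is refused whole. OPENING is the opening, from -1 (shut) to 1 (fully open), set as the call begins (- or left out, the last holds). The fingers move at their own pace and stop on an object; the grip force is fixed at half the most. Time passes only in rows, so rows that do not move let the fingers close, or fill a call up. It gives the time, the measured TCP pose, the force, the opening and the grip force at its end, in the units of the state.
- arm.read_state(): the state, without advancing time (a new reading comes with each control period).
- arm.get_image(name): name is "side" or "top"; returns the picture (384x512x3 uint8, red, green, blue); there is no depth.
- arm.camera_params(name): a dict with "K" (3x3 intrinsics, pixels), "position" and "orientation" of the camera in the world. Camera axes: x right, y down, z forward; pixel columns grow to the right and rows downward; lengths in mm; the calibration is good to about 2 mm. A picture is of the moment at which its call begins. camera_params takes no time and is no camera call.
- arm.job_done(): hands the job in; it is judged then, once.
The state is a dict: "clock": time; "joints": joint angles; "joint_vel": joint speeds; "joint_efforts": joint torques, N m; "position": TCP position; "ee_rot": TCP orientation; "contact_force": force on the tool from outside, world axes, zero at the start; "wrist_torque": the same for the moment, N m; "gripper_width": finger opening in mm; "grasp_force": force on a finger pad.
Only numpy, scipy, OpenCV 4.12 (cv2) and the standard library are available. Lean on these libraries where they do the work, as an engineer would, in place of code of your own. Each camera call takes 0.05 s, during which the arm holds its last target. There are 200 camera calls.

### The job

The brass hose outlet held in the strap clamp points the wrong way. Back off the black wing knob just enough to free it (about a quarter turn, never more than a third of a turn), turn the outlet in its nest until its spout points at the blue pin (not the red one), then turn the knob back until it is fully tight and let go.

Things in the scene. Friction and masses are not known exactly. Their poses are not given: they have to be found in the camera images.
- knob_grip (a point): On the vertical turning axis of the black wing knob, at the height to grip it (58 mm above the bench when tight). The wing is an upright bar 46 mm long (point's x axis), 16 mm thick (its y axis), 44 to 72 mm above the bench; pinch it across the 16 mm. It stands on the steel strap; when tight the wing lies along the strap.
- wing_knob (a joint): Knob angle, rad: 0 fully tight (stop at -0.03; starts at 0 to 0.1), growing as it is unscrewed, counter-clockwise from above. The quick-acting screw lifts knob and strap 12 mm a turn (1.9 mm a rad); the outlet is free to turn from about 0.4 on. Friction 0.12 N m, up to 0.25 N m when tightening home; it stays where it is left.
- outlet_grip (a point): On the vertical axis of the loose brass hose outlet (0.3 to 0.6 kg), at the height to grip it: 60 mm above the bench. Block to pinch: 36 mm along the point's x, 30 mm along its y (pinch across these 30), 22 to 74 mm above the bench, on a round flange 84 mm wide, 10 mm thick. The ribbed spout points along the point's x (18 mm thick, axis 46 mm above the bench, its end 63 mm out).
- blue_pin_top (a point): Centre of the top of the round blue pin, 13 mm wide, 28 mm above the bench (below the spout), fixed in the clamp's base 76 mm from the nest's centre. A like red pin stands opposite; they may change places. They stand 50 degrees to either side of the line from knob through nest centre; the spout starts within 15 degrees of that line.
- nest_centre (a point): Centre of the floor of the round nest, 12 mm above the bench, in the fixed aluminium base; the outlet's flange lies in it with 1.5 mm of play. The knob's axis is 90 mm away along this point's -x. The strap, 28 mm wide, reaches from the knob to 32 mm from this centre, over the flange; its top is 32 mm above the bench, 36 mm when loosened: keep fingertips above it.

How it is judged:
By the outcome, as a careful person would: the job done as asked, in the order asked, and still so for the second after the job is handed in, with the robot touching nothing.
It also fails if it takes over 64 s, if anything falls off the work surface, if the arm or the gripper's body presses on something with over 40 N, if the wrist force passes 120 N, or if a joint passes its speed limit or range.

## Working session

There is one attempt and no reset: what is moved stays moved. The work goes in short steps, Python scripts to look and compute and a shell command to move; the robot and the scene stay as the last step left them, time stands still between calls to the robot, and variables do not carry over. Pictures are saved under pics/ and viewed, at most 10 in all, crops included, and the job is handed in when it is done.

```bash
mkdir -p pics; python3 - <<'E'
from bench import arm
import cv2
for n in("top","side"):
    im=arm.get_image(n); cv2.imwrite(f"pics/{n}0.png",im[:,:,::-1]); p=arm.camera_params(n); print(n,p)
print(arm.read_state())
E
```

```text
top {'K': array([[346.48076938,   0.        , 257.14343151],
       [  0.        , 346.48076938, 194.39223438],
       [  0.        ,   0.        ,   1.        ]]), 'position': array([343.28897218, 350.94300497, 909.04021156]), 'orientation': array([-0.69912232,  0.70796457, -0.07746954,  0.0633452 ])}
side {'K': array([[479.82148025,   0.        , 260.61757236],
       [  0.        , 479.82148025, 189.97971323],
       [  0.        ,   0.        ,   1.        ]]), 'position': array([ 462.58878986, -358.66733166,  532.70847418]), 'orientation': array([ 0.87918744, -0.03407296,  0.01237207, -0.47509516])}
{'clock': 0.1, 'joints': array([ 1.52360161e+00,  3.85494415e-01,  6.75056255e-03, -3.77937070e-04,
       -1.19402680e+00, -2.58599544e-01]), 'joint_vel': array([ 2.03129253e-03, -1.92761810e-03,  4.02476983e-03,  2.92899035e-03,
       -4.71472062e-04, -6.34826254e-05]), 'joint_efforts': array([-1.85872468e-04, -3.93317556e+01,  1.88930082e+01,  4.19792667e+00,
       -2.58356100e-03,  3.65381922e-06]), 'position': array([187.99885486, 595.50287685, 230.32587911]), 'ee_rot': array([ 9.88322873e-01, -1.52370907e-01, -7.05136939e-05,  1.00018356e-03]), 'contact_force': array([ 1.09491815, -0.52972437,  0.55280564]), 'wrist_torque': array([-0.02836953,  0.00853065, -0.03413058]), 'grasp_force': 0.0, 'gripper_width': 85.27293135118889}
```

View pics/top0.png

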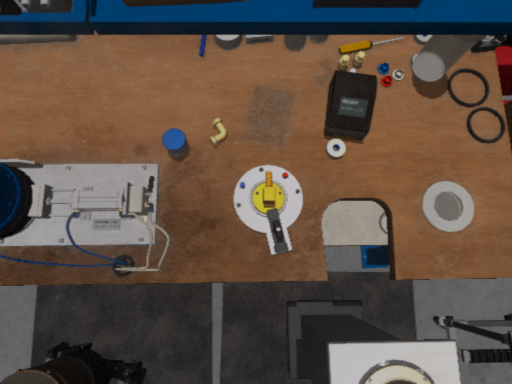

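View pics/side0.png

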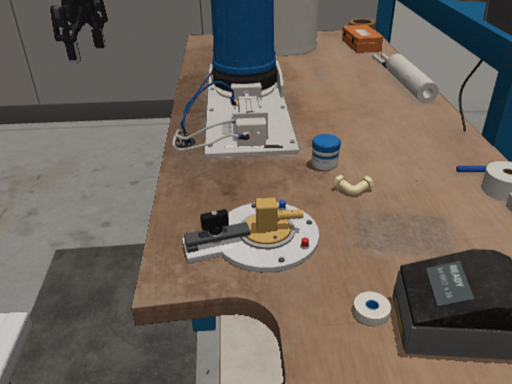

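The top view shows the clamp near (270,200): knob at about (278,238), blue pin at (242,185), red pin at (285,175), with the spout pointing up at (268,175). In the side view the knob is at (214,221), the block at (266,215), the blue pin at (283,204) and the red pin at (305,242).

```bash
cat > h.py <<'E'
import numpy as np, cv2
from scipy.spatial.transform import Rotation as R
from bench import arm
def ray(n,u,v,z):
    p=arm.camera_params(n); d=R.from_quat(p["orientation"]).apply(np.linalg.solve(p["K"],[u,v,1.])); o=p["position"]
    return o+d*(z-o[2])/d[2]
def proj(n,P):
    p=arm.camera_params(n); c=R.from_quat(p["orientation"]).inv().apply(np.array(P)-p["position"]); q=p["K"]@c; return q[:2]/q[2]
def hsv(im): return cv2.cvtColor(im,cv2.COLOR_RGB2HSV)
def blobs(im,lo,hi,box,minA=4):
    x0,y0,x1,y1=box; m=cv2.inRange(hsv(im)[y0:y1,x0:x1],lo,hi)
    n,_,s,c=cv2.connectedComponentsWithStats(m)
    return [(c[i][0]+x0,c[i][1]+y0,s[i][4]) for i in range(1,n) if s[i][4]>=minA]
E
python3 - <<'E'
from h import *
t=arm.get_image("top"); s=arm.get_image("side")
B=((105,120,60),(125,255,255)); Rd=((0,150,90),(6,255,255))
for n,im,box in(("top",t,(230,160,310,260)),("side",s,(180,190,325,275))):
    for nm,m in(("blue",B),("red",Rd)):
        for b in blobs(im,*m,box): print(n,nm,np.round(b,1),np.round(ray(n,b[0],b[1],26),1))
    for b in blobs(im,(18,120,80),(32,255,255),box,20): print(n,"brass",np.round(b,1),np.round(ray(n,b[0],b[1],60),1))
    for b in blobs(im,(0,0,0),(180,255,45),box,6): print(n,"black",np.round(b,1),np.round(ray(n,b[0],b[1],65),1))
a=cv2.resize(t[160:260,230:310],None,fx=6,fy=6,interpolation=cv2.INTER_CUBIC)[:,:,::-1]
cv2.imwrite("pics/t1.png",a)
cv2.imwrite("pics/s1.png",cv2.resize(s[190:275,175:330],None,fx=5,fy=5,interpolation=cv2.INTER_CUBIC)[:,:,::-1])
E
```

```text
top blue [242.  184.5  12. ] [548.5 371.1  26. ]
top red [284.7 174.5  14. ] [574.4 258.5  26. ]
top brass [267.8 195.1 757. ] [512.8 306.1  60. ]
top black [277.2 233.   90. ] [417.4 285.3  65. ]
side blue [282.  203.8  37. ] [548.5 362.9  26. ]
side red [304.8 241.8  44. ] [574.1 250.6  26. ]
side brass [ 270.   221.5 1547. ] [517.9 265.9  60. ]
side black [213.9 222.6 532. ] [426.8 264.2  65. ]
side black [216.7 239.2 154. ] [431.5 221.3  65. ]
side black [192.4 249.5  21. ] [395.2 200.1  65. ]
```

View pics/t1.png

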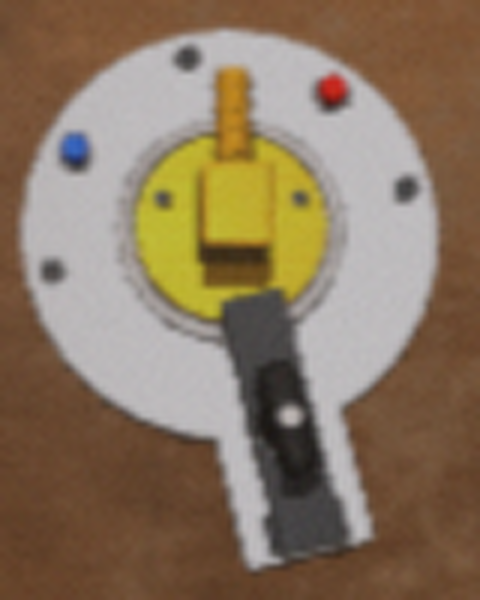

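View pics/s1.png

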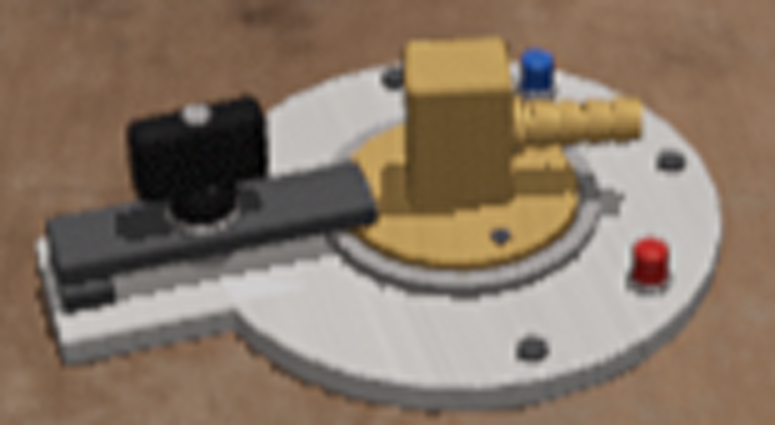

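The crops confirm it. In the top crop the knob hub is at (290,414), the block top centre at (237,203), the spout tip at (233,70), blue at (75,150) and red at (332,90). The wing lies along the strap.

```bash
python3 - <<'E'
from h import *
f=lambda x,y:(230+(x-2.5)/6,160+(y-2.5)/6)
g=lambda x,y:(175+(x-2)/5,190+(y-2)/5)
b,r=ray("top",*f(75,148),27),ray("top",*f(332,90),27)
mid=(b+r)/2;d=b-r;u=np.array([d[1],-d[0]])/np.hypot(*d[:2]);n=mid[:2]-48.85*u
print("b,r",b,r,np.hypot(*d[:2]),"nest",n,"knob",n-90*u,"yaw",np.degrees(np.arctan2(u[1],u[0])))
print("hub top",ray("top",*f(290,412),73),"side",ray("side",*g(197,114),73))
p=ray("top",*f(237,203),74);q=ray("top",*f(233,70),50)
print("block",p,"tip",q,np.degrees(np.arctan2(*(q-p)[1::-1])))
blk=[ray("side",*g(*c),74) for c in((405,92),(510,92),(503,40),(408,42))];print(np.round(blk,1),np.mean(blk,0))
for c in((265,372),(300,490)): print("wing",ray("top",*f(*c),72))
print("base c",ray("top",*f(230,232),12))
R0=R.from_quat(arm.read_state()["ee_rot"]).as_matrix();print(R0)
t=arm.get_image("top")
# spout: brass pixels beyond flange toward tip
E
```

```text
b,r [548.94954756 370.87173699  27.        ] [573.92656908 258.05273973  27.        ] 115.55075831791537 nest [513.74293198 303.90300432] knob [425.8706419  284.44893955] yaw 12.483372264172365
hub top [428.19270317 283.91085183  73.        ] side [427.28932112 281.13241014  73.        ]
block [514.15469337 303.50808038  74.        ] tip [577.14467507 302.62163585  50.        ] -0.8062580188063486
[[495.7 286.2  74. ]
 [530.2 283.2  74. ]
 [530.9 313.8  74. ]
 [498.6 315.4  74. ]] [513.8746524  299.66469759  74.        ]
wing [444.61722418 293.5365621   72.        ]
wing [397.00531002 280.64468089  72.        ]
base c [513.86231101 303.34249126  12.        ]
[[ 9.53573378e-01 -3.01160617e-01 -3.08719671e-04]
 [-3.01160765e-01 -9.53572568e-01 -1.24539737e-03]
 [ 8.06780315e-05  1.28055203e-03 -9.99999177e-01]]
```

```bash
python3 -m handwheel '[{"x":0.149,"y":-0.195,"z":-0.05},{"x":0.149,"y":-0.195,"z":-0.05},{"x":0.149,"y":-0.195,"z":-0.05},{"x":0.149,"y":-0.195,"z":-0.05},{"x":0.149,"y":-0.195,"z":-0.05},{"x":0.149,"y":-0.195,"z":-0.05},{"x":0.149,"y":-0.195,"z":-0.05},{"x":0.149,"y":-0.195,"z":-0.05}]' 1
python3 -c "
from h import *
s=arm.read_state();print(s['joints'],s['position'],R.from_quat(s['ee_rot']).as_matrix()[:2,0])"
```

```text
[ 1.52359392e+00  3.85138373e-01  7.37582720e-03 -1.86314420e-04
 -1.19400144e+00 -2.58638851e-01] [188.06952693 595.7761203  230.81411535] [ 0.95357333 -0.30116092]invalid input at $[0]: expected keys x, y, z, ax, ay, az
```

```bash
python3 -m handwheel '[{"x":0.149,"y":-0.195,"z":-0.05,"ax":0,"ay":0,"az":0},{"x":0.149,"y":-0.195,"z":-0.05,"ax":0,"ay":0,"az":0},{"x":0.149,"y":-0.195,"z":-0.05,"ax":0,"ay":0,"az":0},{"x":0.149,"y":-0.195,"z":-0.05,"ax":0,"ay":0,"az":0},{"x":0.149,"y":-0.195,"z":-0.05,"ax":0,"ay":0,"az":0},{"x":0.149,"y":-0.195,"z":-0.05,"ax":0,"ay":0,"az":0},{"x":0.149,"y":-0.195,"z":-0.05,"ax":0,"ay":0,"az":0},{"x":0.149,"y":-0.195,"z":-0.05,"ax":0,"ay":0,"az":0}]' 1
cat >> h.py <<'E'
def st():
    s=arm.read_state();X=R.from_quat(s['ee_rot']).as_matrix()[:,0]
    print("t%.1f"%s['clock'],"pos",np.round(s['position'],1),"yaw %.1f"%np.degrees(np.arctan2(X[1],X[0])),"j",np.round(s['joints'],2),"F",np.round(s['contact_force'],1),"T",np.round(s['wrist_torque'],2),"w %.1f g %.1f"%(s['gripper_width'],s['grasp_force']))
E
python3 -c "
from h import *
st()"
```

```text
clock: 1.05
position: [427.0, 283.0, 151.4]
ee_rot: [0.988, -0.152, 0.0, -0.0]
contact_force: [1.0, 0.2, 0.8]
gripper_width: 85.7
grasp_force: 0.0
t1.1 pos [427.  283.  151.4] yaw -17.5 j [ 0.9   0.27 -0.38  0.   -0.92  0.36] F [1.  0.2 0.8] T [ 0.08 -0.1   0.02] w 85.7 g 0.0
```

```bash
python3 -m handwheel '[{"x":0,"y":0,"z":-0.0445,"ax":0,"ay":0,"az":0.044},{"x":0,"y":0,"z":-0.0445,"ax":0,"ay":0,"az":0.044},{"x":0,"y":0,"z":-0.0445,"ax":0,"ay":0,"az":0.044},{"x":0,"y":0,"z":-0.0445,"ax":0,"ay":0,"az":0.044},{"x":0,"y":0,"z":-0.0445,"ax":0,"ay":0,"az":0.044},{"x":0,"y":0,"z":-0.0445,"ax":0,"ay":0,"az":0.044},{"x":0,"y":0,"z":-0.0445,"ax":0,"ay":0,"az":0.044},{"x":0,"y":0,"z":-0.0445,"ax":0,"ay":0,"az":0.044}]' 1
python3 -c "
from h import *
st()
s=arm.get_image('side')
cv2.imwrite('pics/s2.png',cv2.resize(s[130:275,150:330],None,fx=4,fy=4,interpolation=cv2.INTER_CUBIC)[:,:,::-1])"
```

```text
clock: 1.85
position: [426.2, 284.6, 80.0]
ee_rot: [0.992, 0.125, 0.0, -0.0]
contact_force: [-0.7, -0.9, -0.3]
gripper_width: 85.4
grasp_force: 0.0
t1.9 pos [426.2 284.6  80. ] yaw 14.3 j [ 0.91  0.36 -0.46  0.   -0.74  0.91] F [-0.7 -0.9 -0.3] T [ 0.01 -0.05 -0.03] w 85.4 g 0.0
```

View pics/s2.png

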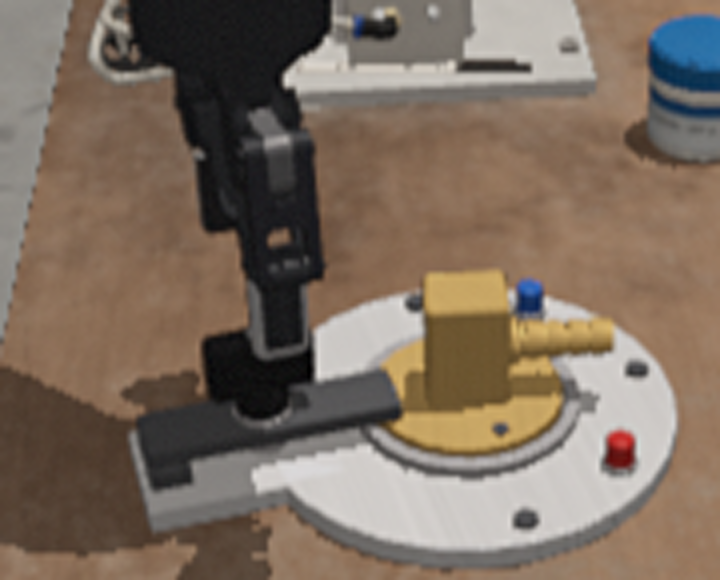

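Fingers straddle the wing: the near finger is at (278,330) in the crop and the wing spans columns 203 to 313. Going down and closing.

```bash
python3 -m handwheel '[{"x":0.001,"y":0,"z":-0.029,"ax":0,"ay":0,"az":0},{"x":0,"y":0,"z":-0.029,"ax":0,"ay":0,"az":0},{"x":0,"y":0,"z":-0.029,"ax":0,"ay":0,"az":0},{"x":0,"y":0,"z":-0.029,"ax":0,"ay":0,"az":0},{"x":0,"y":0,"z":-0.029,"ax":0,"ay":0,"az":0},{"x":0,"y":0,"z":-0.029,"ax":0,"ay":0,"az":0},{"x":0,"y":0,"z":-0.029,"ax":0,"ay":0,"az":0},{"x":0,"y":0,"z":0,"ax":0,"ay":0,"az":0}]' 1
python3 -m handwheel '[{"x":0,"y":0,"z":0,"ax":0,"ay":0,"az":0},{"x":0,"y":0,"z":0,"ax":0,"ay":0,"az":0},{"x":0,"y":0,"z":0,"ax":0,"ay":0,"az":0},{"x":0,"y":0,"z":0,"ax":0,"ay":0,"az":0},{"x":0,"y":0,"z":0,"ax":0,"ay":0,"az":0},{"x":0,"y":0,"z":0,"ax":0,"ay":0,"az":0},{"x":0,"y":0,"z":0,"ax":0,"ay":0,"az":0},{"x":0,"y":0,"z":0,"ax":0,"ay":0,"az":0}]' -1
python3 -c "
from h import *
st()"
```

```text
clock: 2.7
position: [425.9, 284.1, 38.7]
ee_rot: [0.992, 0.123, -0.001, 0.001]
contact_force: [0.4, -0.0, 0.5]
gripper_width: 85.7
grasp_force: 0.0
clock: 3.5
position: [426.6, 282.8, 40.1]
ee_rot: [0.992, 0.124, -0.0, 0.001]
contact_force: [3.1, -5.9, 3.9]
gripper_width: 18.4
grasp_force: 54.5
t3.5 pos [426.6 282.8  40.1] yaw 14.2 j [ 0.9   0.43 -0.5   0.   -0.65  0.91] F [ 3.1 -5.9  3.9] T [-1.78 -1.05  0.08] w 18.4 g 54.5
```

```bash
python3 -m handwheel '[{"x":0,"y":-0.001,"z":0.0009,"ax":0,"ay":0,"az":0.058},{"x":0,"y":0,"z":0.0009,"ax":0,"ay":0,"az":0.058},{"x":0,"y":0,"z":0.0009,"ax":0,"ay":0,"az":0.058},{"x":0,"y":0,"z":0.0009,"ax":0,"ay":0,"az":0.058},{"x":0,"y":0,"z":0.0009,"ax":0,"ay":0,"az":0.058},{"x":0,"y":0,"z":0.0009,"ax":0,"ay":0,"az":0.058},{"x":0,"y":0,"z":0.0009,"ax":0,"ay":0,"az":0.058},{"x":0,"y":0,"z":0.0009,"ax":0,"ay":0,"az":0.058}]' -1
python3 -c "
from h import *
st()"
```

```text
clock: 4.3
position: [426.6, 283.1, 41.5]
ee_rot: [0.883, 0.47, -0.001, 0.001]
contact_force: [2.6, -3.4, 2.5]
gripper_width: 18.2
grasp_force: 54.4
t4.3 pos [426.6 283.1  41.5] yaw 56.1 j [ 0.9   0.42 -0.5   0.   -0.65  1.64] F [ 2.6 -3.4  2.5] T [-1.35 -0.78 -0.09] w 18.2 g 54.4
```

```bash
python3 -m handwheel '[{"x":0,"y":0,"z":0.0009,"ax":0,"ay":0,"az":0.058},{"x":0,"y":0,"z":0.0009,"ax":0,"ay":0,"az":0.058},{"x":0,"y":0,"z":0.0009,"ax":0,"ay":0,"az":0.058},{"x":0,"y":0,"z":0.0009,"ax":0,"ay":0,"az":0.058},{"x":0,"y":0,"z":0.0009,"ax":0,"ay":0,"az":0.058},{"x":0,"y":0,"z":0.0009,"ax":0,"ay":0,"az":0.058},{"x":0,"y":0,"z":0.0009,"ax":0,"ay":0,"az":0.058},{"x":0,"y":0,"z":0,"ax":0,"ay":0,"az":0.04}]' -1
python3 -c "
from h import *
st()"
python3 -m handwheel '[{"x":0,"y":0,"z":0,"ax":0,"ay":0,"az":0},{"x":0,"y":0,"z":0,"ax":0,"ay":0,"az":0},{"x":0,"y":0,"z":0,"ax":0,"ay":0,"az":0},{"x":0,"y":0,"z":0,"ax":0,"ay":0,"az":0},{"x":0,"y":0,"z":0,"ax":0,"ay":0,"az":0},{"x":0,"y":0,"z":0,"ax":0,"ay":0,"az":0},{"x":0,"y":0,"z":0,"ax":0,"ay":0,"az":0},{"x":0,"y":0,"z":0,"ax":0,"ay":0,"az":0}]' 1
python3 -m handwheel '[{"x":0,"y":0,"z":0.05,"ax":0,"ay":0,"az":-0.09},{"x":0,"y":0,"z":0.1,"ax":0,"ay":0,"az":-0.09},{"x":0,"y":0,"z":0.1,"ax":0,"ay":0,"az":-0.09},{"x":0,"y":0,"z":0.15,"ax":0,"ay":0,"az":-0.09},{"x":0.1,"y":0.02,"z":0.05,"ax":0,"ay":0,"az":-0.09},{"x":0.12,"y":0.03,"z":0,"ax":0,"ay":0,"az":-0.09},{"x":0.12,"y":0.03,"z":0,"ax":0,"ay":0,"az":-0.09},{"x":0.1,"y":0.02,"z":0,"ax":0,"ay":0,"az":-0.09}]' 1
python3 -c "
from h import *
st()"
```

```text
clock: 5.1
position: [426.3, 283.2, 42.8]
ee_rot: [0.668, 0.744, -0.001, 0.0]
contact_force: [0.6, -4.2, 3.8]
gripper_width: 18.3
grasp_force: 54.9
t5.1 pos [426.3 283.2  42.8] yaw 96.2 j [ 0.9   0.42 -0.5   0.   -0.65  2.34] F [ 0.6 -4.2  3.8] T [-1.19 -0.32 -0.18] w 18.3 g 54.9
clock: 5.9
position: [426.3, 284.4, 42.4]
ee_rot: [0.669, 0.743, 0.0, -0.0]
contact_force: [0.1, -0.8, -0.4]
gripper_width: 85.4
grasp_force: 0.0
clock: 6.7
position: [515.4, 304.7, 132.5]
ee_rot: [0.964, 0.267, 0.0, -0.0]
contact_force: [0.8, -0.3, -0.1]
gripper_width: 85.1
grasp_force: 0.0
t6.7 pos [515.4 304.7 132.5] yaw 30.9 j [ 0.8   0.43 -0.19 -0.   -0.95  1.31] F [ 0.8 -0.3 -0.1] T [ 0.04 -0.02 -0.04] w 85.1 g 0.0
```

```bash
python3 -m handwheel '[{"x":-0.005,"y":-0.006,"z":-0.026,"ax":0,"ay":0,"az":-0.0445},{"x":0,"y":0,"z":-0.026,"ax":0,"ay":0,"az":-0.0445},{"x":0,"y":0,"z":-0.026,"ax":0,"ay":0,"az":-0.0445},{"x":0,"y":0,"z":-0.026,"ax":0,"ay":0,"az":-0.0445},{"x":0,"y":0,"z":-0.026,"ax":0,"ay":0,"az":-0.0445},{"x":0,"y":0,"z":-0.026,"ax":0,"ay":0,"az":-0.0445},{"x":0,"y":0,"z":-0.026,"ax":0,"ay":0,"az":-0.0445},{"x":0,"y":0,"z":-0.026,"ax":0,"ay":0,"az":-0.0445}]' 1
python3 -c "
from h import *
st()
s=arm.get_image('side')
t=arm.get_image('top')
a=cv2.resize(s[130:275,170:330],None,fx=3,fy=3,interpolation=cv2.INTER_CUBIC)[:,:,::-1]
b=cv2.resize(t[160:257,230:310],None,fx=4,fy=4.485,interpolation=cv2.INTER_CUBIC)[:,:,::-1]
cv2.imwrite('pics/s3.png',np.hstack([a,b[:435]]))"
```

```text
clock: 7.5
position: [513.2, 303.0, 90.4]
ee_rot: [1.0, -0.008, -0.0, 0.0]
contact_force: [-0.2, -0.2, -0.3]
gripper_width: 85.2
grasp_force: 0.0
t7.5 pos [513.2 303.   90.4] yaw -1.0 j [ 0.8   0.47 -0.24 -0.   -0.86  0.75] F [-0.2 -0.2 -0.3] T [ 0.02 -0.    0.01] w 85.2 g 0.0
```

View pics/s3.png

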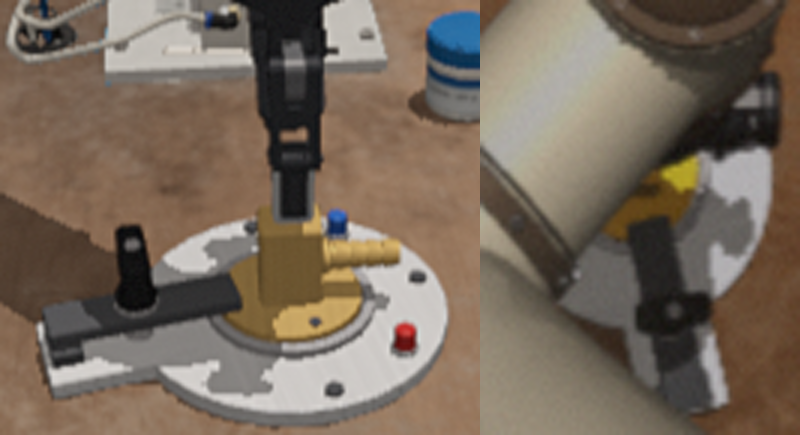

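The wing now stands across the strap (side crop (132,265)), the outlet is unmoved, and the finger is over the block at (292,190). Going down on it and pinching.

```bash
python3 -m handwheel '[{"x":0.003,"y":0.001,"z":-0.0345,"ax":0,"ay":0,"az":0},{"x":0,"y":0,"z":-0.0345,"ax":0,"ay":0,"az":0},{"x":0,"y":0,"z":-0.0345,"ax":0,"ay":0,"az":0},{"x":0,"y":0,"z":-0.0345,"ax":0,"ay":0,"az":0},{"x":0,"y":0,"z":-0.0345,"ax":0,"ay":0,"az":0},{"x":0,"y":0,"z":-0.0345,"ax":0,"ay":0,"az":0},{"x":0,"y":0,"z":-0.0345,"ax":0,"ay":0,"az":0},{"x":0,"y":0,"z":0,"ax":0,"ay":0,"az":0}]' 1
python3 -m handwheel '[{"x":0,"y":0,"z":0,"ax":0,"ay":0,"az":0},{"x":0,"y":0,"z":0,"ax":0,"ay":0,"az":0},{"x":0,"y":0,"z":0,"ax":0,"ay":0,"az":0},{"x":0,"y":0,"z":0,"ax":0,"ay":0,"az":0},{"x":0,"y":0,"z":0,"ax":0,"ay":0,"az":0},{"x":0,"y":0,"z":0,"ax":0,"ay":0,"az":0},{"x":0,"y":0,"z":0,"ax":0,"ay":0,"az":0},{"x":0,"y":0,"z":0,"ax":0,"ay":0,"az":0}]' -1
python3 -c "
from h import *
st()"
```

```text
clock: 8.4
position: [513.3, 302.8, 41.2]
ee_rot: [1.0, -0.007, -0.001, 0.001]
contact_force: [0.3, -1.3, -0.1]
gripper_width: 85.4
grasp_force: 0.0
clock: 9.2
position: [514.2, 303.7, 43.0]
ee_rot: [1.0, -0.007, 0.0, -0.0]
contact_force: [-0.8, -0.1, 4.2]
gripper_width: 28.9
grasp_force: 61.2
t9.2 pos [514.2 303.7  43. ] yaw -0.8 j [ 0.8   0.53 -0.28  0.   -0.75  0.75] F [-0.8 -0.1  4.2] T [ 0.06  0.19 -0.03] w 28.9 g 61.2
```

```bash
python3 -m handwheel '[{"x":0,"y":0,"z":0,"ax":0,"ay":0,"az":0.044},{"x":0,"y":0,"z":0,"ax":0,"ay":0,"az":0.044},{"x":0,"y":0,"z":0,"ax":0,"ay":0,"az":0.044},{"x":0,"y":0,"z":0,"ax":0,"ay":0,"az":0.044},{"x":0,"y":0,"z":0,"ax":0,"ay":0,"az":0.044},{"x":0,"y":0,"z":0,"ax":0,"ay":0,"az":0.044},{"x":0,"y":0,"z":0,"ax":0,"ay":0,"az":0.044},{"x":0,"y":0,"z":0,"ax":0,"ay":0,"az":0.044}]' -1
python3 -c "
from h import *
st()"
python3 -m handwheel '[{"x":0,"y":0,"z":0,"ax":0,"ay":0,"az":0.05},{"x":0,"y":0,"z":0,"ax":0,"ay":0,"az":0.05},{"x":0,"y":0,"z":0,"ax":0,"ay":0,"az":0.05},{"x":0,"y":0,"z":0,"ax":0,"ay":0,"az":0.05},{"x":0,"y":0,"z":0,"ax":0,"ay":0,"az":0.05},{"x":0,"y":0,"z":0,"ax":0,"ay":0,"az":0.05},{"x":0,"y":0,"z":0,"ax":0,"ay":0,"az":0.05},{"x":0,"y":0,"z":0,"ax":0,"ay":0,"az":0}]' -1
python3 -c "
from h import *
st()
s=arm.get_image('side')
cv2.imwrite('pics/s4.png',cv2.resize(s[130:275,150:330],None,fx=4,fy=4,interpolation=cv2.INTER_CUBIC)[:,:,::-1])"
```

```text
clock: 10.0
position: [514.4, 303.6, 43.0]
ee_rot: [0.964, 0.268, 0.001, -0.0]
contact_force: [-0.5, 0.2, 3.5]
gripper_width: 29.2
grasp_force: 61.2
t10.0 pos [514.4 303.6  43. ] yaw 31.1 j [ 0.8   0.53 -0.28  0.   -0.75  1.31] F [-0.5  0.2  3.5] T [-0.03  0.07 -0.09] w 29.2 g 61.2
clock: 10.8
position: [514.3, 303.7, 43.0]
ee_rot: [0.855, 0.518, 0.001, -0.0]
contact_force: [-0.3, 0.0, 4.6]
gripper_width: 29.2
grasp_force: 61.3
t10.8 pos [514.3 303.7  43. ] yaw 62.4 j [ 0.8   0.53 -0.28  0.   -0.75  1.86] F [-0.3  0.   4.6] T [0.09 0.22 0.05] w 29.2 g 61.3
```

View pics/s4.png

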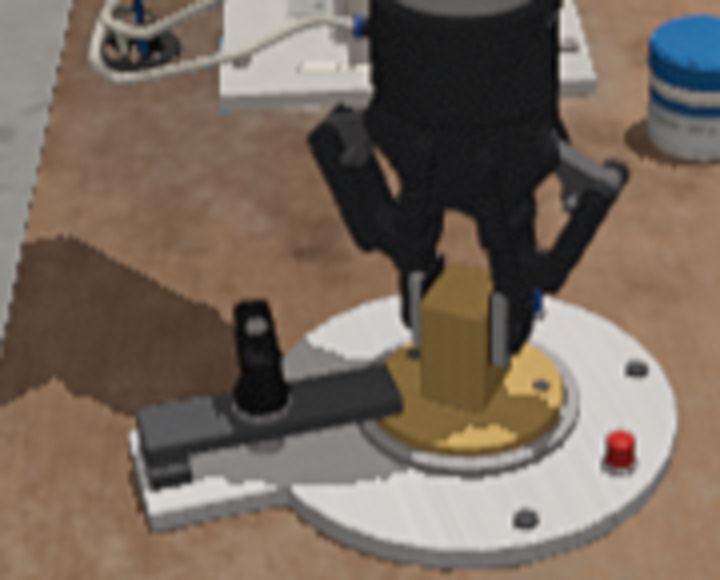

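The outlet has turned: the block is gripped at (458,330), with the spout hidden behind it on the blue side. Releasing and going back to the knob.

```bash
python3 -m handwheel '[{"x":0,"y":0,"z":0,"ax":0,"ay":0,"az":0},{"x":0,"y":0,"z":0,"ax":0,"ay":0,"az":0},{"x":0,"y":0,"z":0,"ax":0,"ay":0,"az":0},{"x":0,"y":0,"z":0,"ax":0,"ay":0,"az":0},{"x":0,"y":0,"z":0,"ax":0,"ay":0,"az":0},{"x":0,"y":0,"z":0,"ax":0,"ay":0,"az":0},{"x":0,"y":0,"z":0,"ax":0,"ay":0,"az":0},{"x":0,"y":0,"z":0,"ax":0,"ay":0,"az":0}]' 1
python3 -m handwheel '[{"x":0,"y":0,"z":0.06,"ax":0,"ay":0,"az":0},{"x":0,"y":0,"z":0.1,"ax":0,"ay":0,"az":0},{"x":0,"y":0,"z":0.14,"ax":0,"ay":0,"az":0},{"x":-0.04,"y":-0.01,"z":0.15,"ax":0,"ay":0,"az":0.076},{"x":-0.1,"y":-0.022,"z":0,"ax":0,"ay":0,"az":0.076},{"x":-0.1,"y":-0.022,"z":0,"ax":0,"ay":0,"az":0.076},{"x":-0.1,"y":-0.022,"z":0,"ax":0,"ay":0,"az":0.076},{"x":-0.1,"y":-0.022,"z":0,"ax":0,"ay":0,"az":0.076}]' 1
python3 -c "
from h import *
st()
s=arm.get_image('side')
t=arm.get_image('top')
a=cv2.resize(s[130:275,170:330],None,fx=3,fy=3,interpolation=cv2.INTER_CUBIC)[:,:,::-1]
b=cv2.resize(t[160:257,230:310],None,fx=4,fy=4.485,interpolation=cv2.INTER_CUBIC)[:,:,::-1]
cv2.imwrite('pics/s5.png',np.hstack([a,b[:435]]))"
```

```text
clock: 11.65
position: [513.9, 303.4, 42.5]
ee_rot: [0.855, 0.518, 0.0, 0.0]
contact_force: [0.4, -0.6, -0.2]
gripper_width: 85.8
grasp_force: 0.0
clock: 12.45
position: [425.3, 283.7, 133.6]
ee_rot: [0.663, 0.748, 0.001, 0.0]
contact_force: [-0.7, 0.3, -0.0]
gripper_width: 85.6
grasp_force: 0.0
t12.4 pos [425.3 283.7 133.6] yaw 96.9 j [ 0.91  0.29 -0.41  0.   -0.87  2.36] F [-0.7  0.3 -0. ] T [-0.02  0.02  0.02] w 85.6 g 0.0
```

View pics/s5.png

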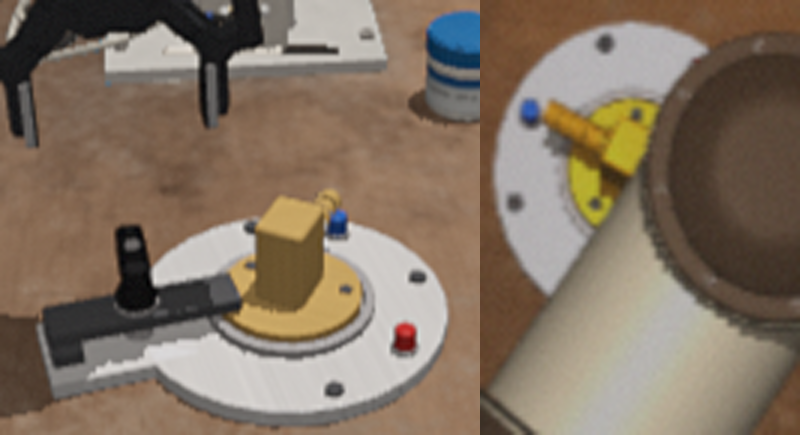

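The spout now points at the blue pin (top crop: spout end at (552,112), pin at (530,110)). The knob is still across the strap. Regripping it.

```bash
python3 -m handwheel '[{"x":0.004,"y":0,"z":-0.08,"ax":0,"ay":0,"az":0},{"x":0,"y":0,"z":-0.08,"ax":0,"ay":0,"az":0},{"x":0,"y":0,"z":-0.08,"ax":0,"ay":0,"az":0},{"x":0,"y":0,"z":-0.07,"ax":0,"ay":0,"az":0},{"x":0,"y":0,"z":-0.06,"ax":0,"ay":0,"az":0},{"x":0,"y":0,"z":-0.05,"ax":0,"ay":0,"az":0},{"x":0,"y":0,"z":-0.035,"ax":0,"ay":0,"az":0},{"x":0,"y":0,"z":0,"ax":0,"ay":0,"az":0}]' 1
python3 -m handwheel '[{"x":0,"y":0,"z":0,"ax":0,"ay":0,"az":0},{"x":0,"y":0,"z":0,"ax":0,"ay":0,"az":0},{"x":0,"y":0,"z":0,"ax":0,"ay":0,"az":0},{"x":0,"y":0,"z":0,"ax":0,"ay":0,"az":0},{"x":0,"y":0,"z":0,"ax":0,"ay":0,"az":0},{"x":0,"y":0,"z":0,"ax":0,"ay":0,"az":0},{"x":0,"y":0,"z":0,"ax":0,"ay":0,"az":0},{"x":0,"y":0,"z":0,"ax":0,"ay":0,"az":0}]' -1
python3 -c "
from h import *
st()"
```

```text
clock: 13.35
position: [426.5, 283.4, 40.7]
ee_rot: [0.665, 0.746, -0.001, 0.0]
contact_force: [-0.3, -0.5, 1.3]
gripper_width: 85.4
grasp_force: 0.0
clock: 14.15
position: [426.4, 283.8, 42.2]
ee_rot: [0.665, 0.747, -0.0, -0.0]
contact_force: [-3.1, -0.2, 5.1]
gripper_width: 18.5
grasp_force: 58.6
t14.2 pos [426.4 283.8  42.2] yaw 96.6 j [ 0.9   0.42 -0.5  -0.   -0.65  2.35] F [-3.1 -0.2  5.1] T [ 0.05  1.02 -0.08] w 18.5 g 58.6
```

```bash
python3 -m handwheel '[{"x":0,"y":0,"z":-0.0009,"ax":0,"ay":0,"az":-0.056},{"x":0,"y":0,"z":-0.0009,"ax":0,"ay":0,"az":-0.056},{"x":0,"y":0,"z":-0.0009,"ax":0,"ay":0,"az":-0.056},{"x":0,"y":0,"z":-0.0009,"ax":0,"ay":0,"az":-0.056},{"x":0,"y":0,"z":-0.0009,"ax":0,"ay":0,"az":-0.056},{"x":0,"y":0,"z":-0.0009,"ax":0,"ay":0,"az":-0.056},{"x":0,"y":0,"z":-0.0009,"ax":0,"ay":0,"az":-0.056},{"x":0,"y":0,"z":-0.0009,"ax":0,"ay":0,"az":-0.056}]' -1
python3 -m handwheel '[{"x":0,"y":0,"z":-0.0009,"ax":0,"ay":0,"az":-0.056},{"x":0,"y":0,"z":-0.0009,"ax":0,"ay":0,"az":-0.056},{"x":0,"y":0,"z":-0.0009,"ax":0,"ay":0,"az":-0.056},{"x":0,"y":0,"z":-0.0009,"ax":0,"ay":0,"az":-0.056},{"x":0,"y":0,"z":-0.0009,"ax":0,"ay":0,"az":-0.056},{"x":0,"y":0,"z":-0.0009,"ax":0,"ay":0,"az":-0.056},{"x":0,"y":0,"z":-0.0009,"ax":0,"ay":0,"az":-0.056},{"x":0,"y":0,"z":-0.0009,"ax":0,"ay":0,"az":-0.056}]' -1
python3 -c "
from h import *
st()"
```

```text
clock: 14.95
position: [427.1, 283.7, 40.8]
ee_rot: [0.882, 0.47, 0.0, 0.0]
contact_force: [0.3, -1.3, 4.4]
gripper_width: 18.4
grasp_force: 58.5
clock: 15.75
position: [427.4, 283.1, 39.5]
ee_rot: [0.99, 0.138, 0.0, 0.001]
contact_force: [2.2, -4.8, 5.5]
gripper_width: 18.5
grasp_force: 58.7
t15.8 pos [427.4 283.1  39.5] yaw 15.8 j [ 0.9   0.43 -0.5   0.   -0.64  0.94] F [ 2.2 -4.8  5.5] T [-1.24 -0.68  0.14] w 18.5 g 58.7
```

Now slowly on to the stop: 5 degrees more, watching the torque.

```bash
python3 -m handwheel '[{"x":0,"y":0,"z":0,"ax":0,"ay":0,"az":-0.008},{"x":0,"y":0,"z":0,"ax":0,"ay":0,"az":-0.008},{"x":0,"y":0,"z":0,"ax":0,"ay":0,"az":-0.008},{"x":0,"y":0,"z":0,"ax":0,"ay":0,"az":-0.008},{"x":0,"y":0,"z":0,"ax":0,"ay":0,"az":-0.008},{"x":0,"y":0,"z":0,"ax":0,"ay":0,"az":-0.008},{"x":0,"y":0,"z":0,"ax":0,"ay":0,"az":-0.008},{"x":0,"y":0,"z":0,"ax":0,"ay":0,"az":0}]' -1
python3 -c "
from h import *
st()"
```

```text
clock: 16.55
position: [427.4, 283.0, 39.3]
ee_rot: [0.995, 0.096, 0.0, 0.001]
contact_force: [3.2, -4.4, 5.3]
gripper_width: 18.5
grasp_force: 58.6
t16.6 pos [427.4 283.   39.3] yaw 11.0 j [ 0.9   0.43 -0.5   0.   -0.64  0.86] F [ 3.2 -4.4  5.3] T [-1.35 -0.76  0.16] w 18.5 g 58.6
```

```bash
python3 -m handwheel '[{"x":0,"y":0,"z":0,"ax":0,"ay":0,"az":-0.008},{"x":0,"y":0,"z":0,"ax":0,"ay":0,"az":-0.008},{"x":0,"y":0,"z":0,"ax":0,"ay":0,"az":-0.008},{"x":0,"y":0,"z":0,"ax":0,"ay":0,"az":-0.008},{"x":0,"y":0,"z":0,"ax":0,"ay":0,"az":-0.008},{"x":0,"y":0,"z":0,"ax":0,"ay":0,"az":0},{"x":0,"y":0,"z":0,"ax":0,"ay":0,"az":0},{"x":0,"y":0,"z":0,"ax":0,"ay":0,"az":0}]' -1
python3 -c "
from h import *
st()"
```

```text
clock: 17.35
position: [427.4, 282.9, 39.3]
ee_rot: [0.998, 0.065, 0.0, 0.001]
contact_force: [3.3, -4.6, 4.3]
gripper_width: 18.8
grasp_force: 58.5
t17.4 pos [427.4 282.9  39.3] yaw 7.5 j [ 0.9   0.43 -0.5   0.   -0.64  0.8 ] F [ 3.3 -4.6  4.3] T [-1.47 -0.91  0.42] w 18.8 g 58.5
```

Torque has jumped to 0.42 N m and the pads are spreading, so the knob is on its stop. Letting go, lifting and backing off.

```bash
python3 -m handwheel '[{"x":0,"y":0,"z":0,"ax":0,"ay":0,"az":-0.01},{"x":0,"y":0,"z":0,"ax":0,"ay":0,"az":-0.01},{"x":0,"y":0,"z":0,"ax":0,"ay":0,"az":0},{"x":0,"y":0,"z":0,"ax":0,"ay":0,"az":0.01},{"x":0,"y":0,"z":0,"ax":0,"ay":0,"az":0.01},{"x":0,"y":0,"z":0,"ax":0,"ay":0,"az":0.01},{"x":0,"y":0,"z":0,"ax":0,"ay":0,"az":0.01},{"x":0,"y":0,"z":0,"ax":0,"ay":0,"az":0}]' -1
python3 -c "
from h import *
st()"
python3 -m handwheel '[{"x":0,"y":0,"z":0,"ax":0,"ay":0,"az":0},{"x":0,"y":0,"z":0,"ax":0,"ay":0,"az":0},{"x":0,"y":0,"z":0,"ax":0,"ay":0,"az":0},{"x":0,"y":0,"z":0,"ax":0,"ay":0,"az":0},{"x":0,"y":0,"z":0,"ax":0,"ay":0,"az":0},{"x":0,"y":0,"z":0,"ax":0,"ay":0,"az":0},{"x":0,"y":0,"z":0,"ax":0,"ay":0,"az":0},{"x":0,"y":0,"z":0,"ax":0,"ay":0,"az":0}]' 1
python3 -m handwheel '[{"x":0,"y":0,"z":0.06,"ax":0,"ay":0,"az":0},{"x":0,"y":0,"z":0.12,"ax":0,"ay":0,"az":0},{"x":0,"y":0,"z":0.16,"ax":0,"ay":0,"az":0},{"x":0,"y":0,"z":0.16,"ax":0,"ay":0,"az":0},{"x":-0.05,"y":0.15,"z":0.1,"ax":0,"ay":0,"az":0},{"x":-0.13,"y":0.18,"z":0.05,"ax":0,"ay":0,"az":0},{"x":-0.13,"y":0.18,"z":0,"ax":0,"ay":0,"az":0},{"x":-0.13,"y":0.18,"z":0,"ax":0,"ay":0,"az":0}]' 1
python3 -m handwheel '[{"x":-0.12,"y":0.2,"z":0,"ax":0,"ay":0,"az":0},{"x":-0.12,"y":0.2,"z":0,"ax":0,"ay":0,"az":0},{"x":-0.1,"y":0.2,"z":0,"ax":0,"ay":0,"az":0},{"x":-0.1,"y":0.2,"z":0,"ax":0,"ay":0,"az":0},{"x":0,"y":0,"z":0,"ax":0,"ay":0,"az":0},{"x":0,"y":0,"z":0,"ax":0,"ay":0,"az":0},{"x":0,"y":0,"z":0,"ax":0,"ay":0,"az":0},{"x":0,"y":0,"z":0,"ax":0,"ay":0,"az":0}]' 1
python3 -c "
from h import *
st()
s=arm.get_image('side')
t=arm.get_image('top')
a=cv2.resize(s[180:275,175:330],None,fx=3,fy=3,interpolation=cv2.INTER_CUBIC)[:,:,::-1]
b=cv2.resize(t[160:257,230:310],None,fx=4,fy=4,interpolation=cv2.INTER_CUBIC)[:,:,::-1]
o=np.zeros((388,785,3),np.uint8);o[:285,:465]=a;o[:,465:]=b
cv2.imwrite('pics/s6.png',o)"
```

```text
clock: 18.15
position: [427.4, 282.9, 39.3]
ee_rot: [0.997, 0.08, 0.0, 0.001]
contact_force: [2.7, -4.1, 4.8]
gripper_width: 18.5
grasp_force: 58.6
t18.1 pos [427.4 282.9  39.3] yaw 9.2 j [ 0.9   0.43 -0.5   0.   -0.64  0.83] F [ 2.7 -4.1  4.8] T [-1.41 -0.86  0.09] w 18.5 g 58.6
clock: 18.95
position: [426.7, 283.8, 38.6]
ee_rot: [0.997, 0.08, 0.0, -0.0]
contact_force: [0.5, -0.6, 0.2]
gripper_width: 85.5
grasp_force: 0.0
clock: 19.75
position: [337.8, 423.1, 170.4]
ee_rot: [0.997, 0.079, 0.001, -0.001]
contact_force: [0.7, -0.2, -0.6]
gripper_width: 85.5
grasp_force: 0.0
clock: 20.55
position: [251.4, 580.7, 169.1]
ee_rot: [0.997, 0.079, 0.0, -0.0]
contact_force: [0.4, 0.1, -0.2]
gripper_width: 85.6
grasp_force: 0.0
t20.6 pos [251.4 580.7 169.1] yaw 9.0 j [ 1.42  0.44 -0.06 -0.   -1.07  0.31] F [ 0.4  0.1 -0.2] T [ 0.03 -0.05  0.06] w 85.6 g 0.0
```

View pics/s6.png

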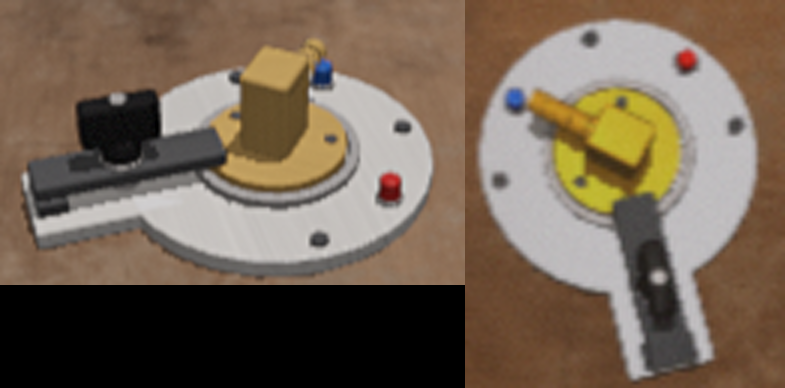

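```bash
python3 - <<'E'
from h import *
g=lambda x,y:(230+(x-465-1.5)/4,160+(y-1.5)/4)
c=np.array([514,303.4])
for n,p,z in(("tip",(534,99),48),("root",(585,129),48),("pin",(515,99),27),("block",(624,136),74)):
    P=ray("top",*g(*p),z)[:2];print(n,P,np.degrees(np.arctan2(*(P-c)[::-1])),np.hypot(*(P-c)))
E
```

```text
tip [543.60281063 358.19198265] 61.61869757574865 62.27750605049511
root [523.72660886 325.98874958] 66.70351687023255 24.593871751211143
pin [548.61350262 370.76497659] 62.80497417953717 75.73727374600703
block [513.62353794 302.80055362] -122.12948805998009 0.707855668946527
```

The spout tip measures 61.6° and the pin 62.8°, so it is aligned within measurement error. The knob is tight and the arm is clear.

```bash
python3 -c "
from bench import arm
print(arm.job_done())"
```

```text
the job is handed in; nothing more can be done
None
```

I loosened the knob by about a quarter turn and turned the outlet so its spout points at the blue pin, to about 1° by the final picture. I then tightened the knob back to its stop, let go with the arm clear, and handed the job in at about 21 s; no verdict came back.

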